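# Clear the pile off the book

## Task

I need my big book, so take apart the pile that has grown on it and put each thing where it belongs: the coffee cup upright in the middle of the round cork coaster, the note block flat in its low metal holder, the phone face up and centred on the square charging pad, and the stapler upright in the long wooden tray. Put the cup and the phone down gently, without tipping the cup or letting either of them fall. Leave the book where it is.

Things in the scene. Friction and masses are not known exactly. Their poses are not given: they have to be found in the camera images.
- cup: Brown stoneware espresso mug, the top thing of the pile, standing upright on the note block. 58 mm outside diameter, 60 mm tall, wall 4 mm, about 150 g. Origin: centre of its underside, z up; its handle points along its own +y, so the body is free to be gripped across its x axis. Any yaw at the start.
- notes: White paper note block (glued, behaves as one solid), a plain slab 92 (x) by 60 (y) by 30 mm tall, about 150 g, lying on the phone, under the cup. Origin: centre of its underside, z up.
- phone: Mobile phone in a grey case, black screen upward, 138 (x) by 66 (y) by 12 mm thick, about 190 g, lying on the book under the note block. Origin: centre of its underside, z up out of the screen. It lies on one half of the book; the stapler stands on the other half.
- stapler: Red desk stapler, black base, 134 (x) by 34 (y), 53 mm tall, about 220 g, standing on the book beside the phone, parallel to it. Origin: centre of its underside, z up, jaw at its -x end. Its red cover, the place to grip, is 30 mm wide with upright sides from about 31 to 49 mm above the underside at mid-length (4 mm higher at the jaw end, lower at the back). Nothing on it moves.
- book: Large closed hardback, blue cloth, 230 (x) by 175 (y) by 20 mm thick, 0.95 kg, lying on the desk under the whole pile. Origin: centre of its underside, z up. It is loose but stays where it is.
- coaster: Round cork coaster, 96 mm diameter, 6 mm thick, fixed on the desk: the place of the cup. Origin: centre of its underside, z up.
- holder: Low open-topped dark metal holder: the place of the note block. Outside 120 (x) by 88 (y) by 14 mm tall, walls 4 mm, floor 4 mm thick, so inside 112 by 80 mm and 10 mm deep; fixed. Origin: centre of its underside, z up. Fingers on both sides of the note block do not fit between its walls: hold the block by its upper half, above the rim.
- charger: White square wireless charging pad with rounded edges and a grey ring on top, 100 by 100 mm, 10 mm thick, a short plug on its +x side; fixed: the place of the phone, which may lie on it in any direction. Origin: centre of its underside, z up.
- tray: Long open-topped pale wooden tray: the place of the stapler. Outside 172 (x) by 76 (y) by 16 mm tall, walls 5 mm, floor 5 mm thick, so inside 162 by 66 mm and 11 mm deep; fixed. Origin: centre of its underside, z up. The stapler stands in it lengthwise, either way round.
Things that resemble listed ones, but are neither listed nor needed, are in the scene too. Of the things shaped like the coaster, the cork one is meant.

How it is judged:
By the outcome, as a careful person would: the job done as asked, in the order asked, and still so for the second after the job is handed in, with the robot touching nothing.
It also fails if it takes over 122 s, if anything falls off the work surface, if the arm or the gripper's body presses on something with over 40 N, if the wrist force passes 120 N, or if a joint passes its speed limit or range.

## Robot

A 6-joint arm with a two-finger parallel gripper is mounted at the origin on the work surface. World frame = base frame: x ahead of the robot, y to its left, z up, the work surface at z = 0. Lengths are in mm, angles in rad, forces in N, time in s.
With the tool pointing down it reaches from about 325 to 775 mm from the base axis. Payload 5.5 kg.
Tool frame: the origin (TCP) lies midway between the tips of the shut fingers; the grasp point (between the pads) lies 19 mm behind it; z points along the fingers, y is the line along which they close (so a half turn about z gives the same grasp; the last joint's range is limited). The gripper opens to 88 mm and grips with 3 to 60 N. Pads are 20 mm wide; open, the fingers measure 115 mm over their backs; the gripper's body (75 mm by 178 mm) begins 61 mm behind the grasp point.
Start: joints at [-1.266, 0.091, 1.231, -0, 1.82, -0.057], TCP at [212.375, -561.171, 222.631] pointing down, gripper open.
Joint ranges: [-2.87, 2.87], [-0.86, 2.18], [0.17, 2.46], [-1.51, 4.65], [0.06, 2.69], [-2.65, 2.65]. Speed limits (rad/s): [2.57, 2.57, 3.01, 3.14, 3.14, 3.14].

## Interface

Orientations are given as a unit quaternion [w, x, y, z].
In Python, from workcell import env, vision gives the robot as it stands.
- The arm moves only by the tool jog_arm, never from a script. Its argument "rows" is text: rows parted by semicolons, each of 5 numbers parted by spaces: the shift along the tool's x, y, z in units of 25 mm (1.0 is 25 mm), then the turn about the tool's z in units of 6 degrees (1.0 is 6 degrees), then the opening, from -1 (shut) to 1 (fully open). A call has 1 to 12 rows; each row shifts and turns the commanded pose from where the row before left it, along the tool's axes as they then stand; what a row does not reach is not made up. A row lasts 1/12 s, in which the tool goes at most 41.7 mm and 7.16 degrees, less where a joint would pass 70% of its speed; a pose out of reach is approached as far as the arm can. A call is refused whole if a number of a shift passes 1 or a number of a turn 1, either way. A call with a gripper value outside its range is refused whole. The fingers move at their own pace and stop on an object; "grip_force" is the grip in N (left out, the last holds). Time passes only in rows, so rows that do not move let the fingers close. It gives the time, the measured TCP pose, the force, the opening and the grip force at its end, in the units of the state.
- env.get_obs(): the state, without advancing time (a new reading comes with each control period).
- vision.read_camera(name): name is "scene" or "top"; returns a dict with "color" (420x560x3 uint8, red, green, blue), "camera_matrix" (3x3 intrinsics, pixels), "R" (3x3) and "t" (3): a world point X has camera coordinates R X + t. Camera axes: x right, y down, z forward; pixel columns grow to the right and rows downward; lengths in mm; the calibration is good to about 2 mm. A picture is of the moment at which its call begins. There is no depth.
- env.finish_job(): hands the job in; it is judged then, once.
The state is a dict: "t": time; "joint_positions": joint angles; "joint_vel": joint speeds; "joint_efforts": joint torques, N m; "ee_pos": TCP position; "tcp_rot": TCP orientation; "ft_force": force on the tool from outside, world axes, zero at the start; "moment": the same for the moment, N m; "width": finger opening in mm; "grip_force": force on a finger pad.
Only numpy, scipy, OpenCV 4.12 (cv2) and the standard library are available. Lean on these libraries where they do the work, as an engineer would, in place of code of your own. Each camera call takes 0.05 s, during which the arm holds its last target. There are 200 camera calls.

## Working session

There is one attempt and no reset: what is moved stays moved. The work goes in short steps, Python scripts to look and compute and a tool call to move; the robot and the scene stay as the last step left them, time stands still between calls to the robot, and variables do not carry over. Pictures are saved under pics/ and viewed, at most 14 in all, crops included, and the job is handed in when it is done.

Besides the shell and the picture viewer there is one more tool, called after ">>>" as name(argument=value, ...), one argument or row to a line, values as JSON. jog_arm: Moves the arm, as the interface text tells. Its arguments: {"type":"object","properties":{"rows":{"type":"string"},"grip_force":{"type":"number"}},"required":["rows"]}

```bash
mkdir -p pics; ls
python3 - <<'E'
from workcell import env, vision
import cv2,pickle
d={}
for n in("scene","top"):
    c=vision.read_camera(n); d[n]=c
    cv2.imwrite(f"pics/{n}0.png",cv2.resize(c["color"][:,:,::-1],(800,600),interpolation=cv2.INTER_CUBIC))
    print(n,c["camera_matrix"],c["R"],c["t"])
pickle.dump(d,open("v0.pkl","wb"))
o=env.get_obs();print(o)
E
```

```text
pics
scene [[517.29831292   0.         271.93915612]
 [  0.         517.29831292 208.70758365]
 [  0.           0.           1.        ]] [[-0.36602965  0.93038423  0.02018601]
 [ 0.65825309  0.2741796  -0.70109087]
 [-0.65781848 -0.24333254 -0.71278616]] [ 173.72254057 -291.65156078 1547.79341197]
top [[400.06537697   0.         283.2839874 ]
 [  0.         400.06537697 205.28653608]
 [  0.           0.           1.        ]] [[-0.01165281 -0.99991211 -0.00632345]
 [-0.98222423  0.01263107 -0.18728594]
 [ 0.18734935  0.00402863 -0.98228509]] [ -5.18784401 508.33928833 996.68054317]
{'t': 0.1, 'joint_positions': array([-1.26569064e+00,  9.17709075e-02,  1.23178558e+00, -2.89161941e-05,
        1.81977349e+00, -5.67226591e-02]), 'joint_vel': array([ 0.0011512 , -0.00168607, -0.00285081, -0.00186455, -0.00052419,
        0.00059443]), 'joint_efforts': array([ 2.88681716e-03, -4.47857952e+01, -4.07570243e+01,  6.99567609e-02,
        2.84163054e-02, -1.13118899e-04]), 'ee_pos': array([ 212.28730403, -560.90553489,  221.61616433]), 'tcp_rot': array([-8.60235469e-04,  9.83679885e-01,  1.79925343e-01, -1.21510762e-04]), 'ft_force': array([-0.60400461,  0.73819934,  0.0202549 ]), 'moment': array([ 0.03912199, -0.03798735,  0.03089096]), 'grip_force': 0.0, 'width': 87.76817107892039}
```

View pics/scene0.png

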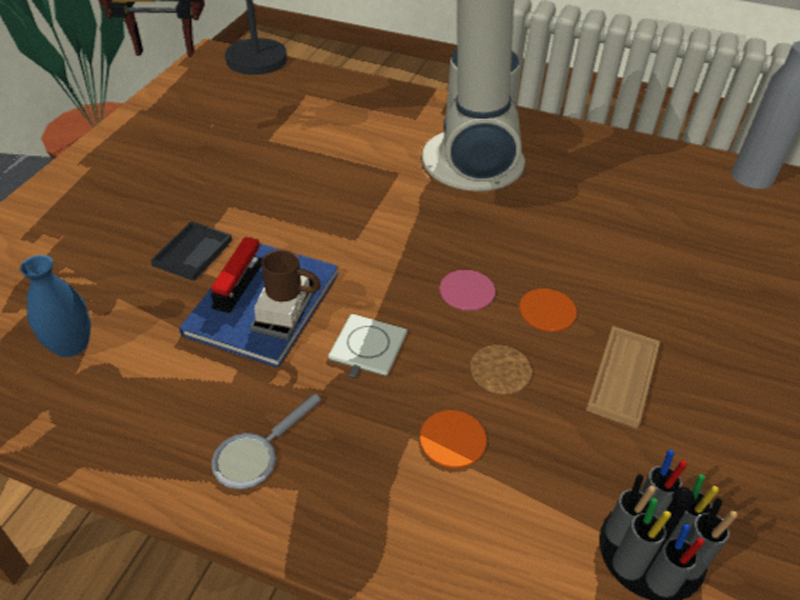

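View pics/top0.png

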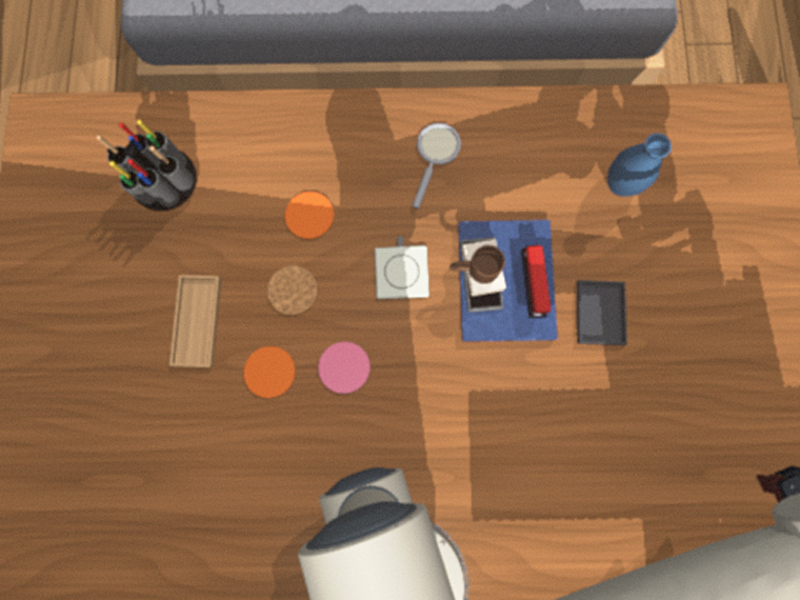

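The top view shows the cup near (487,264), the phone end (485,300), the stapler (537,280), the holder (601,313), the charger (402,272), the cork coaster (292,290) and the tray (194,321). I'll zoom in to pick corners.

```bash
cat > crop.py <<'E'
import cv2
def crop(img,x0,y0,w,h,s,name):
    c=cv2.resize(img[y0:y0+h,x0:x0+w,::-1],None,fx=s,fy=s,interpolation=cv2.INTER_CUBIC)
    for x in range(-(-x0//10)*10,x0+w,10):
        u=int((x-x0+.5)*s); cv2.line(c,(u,0),(u,6),(0,255,255),1)
        if x%20==0: cv2.putText(c,str(x),(u-10,16),0,.35,(0,255,255),1)
    for y in range(-(-y0//10)*10,y0+h,10):
        v=int((y-y0+.5)*s); cv2.line(c,(0,v),(6,v),(0,255,255),1)
        if y%20==0: cv2.putText(c,str(y),(8,v+4),0,.35,(0,255,255),1)
    cv2.imwrite(name,c)
E
python3 - <<'E'
import pickle;from crop import crop
d=pickle.load(open("v0.pkl","rb"))
t,s=d["top"]["color"],d["scene"]["color"]
crop(t,310,145,135,105,5.7,"pics/c1.png"); crop(s,100,150,145,108,5.5,"pics/c2.png")
crop(t,115,165,190,100,4.2,"pics/c3.png"); crop(s,225,210,245,95,3.25,"pics/c4.png")
E
```

```text
(no output)
```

View pics/c1.png

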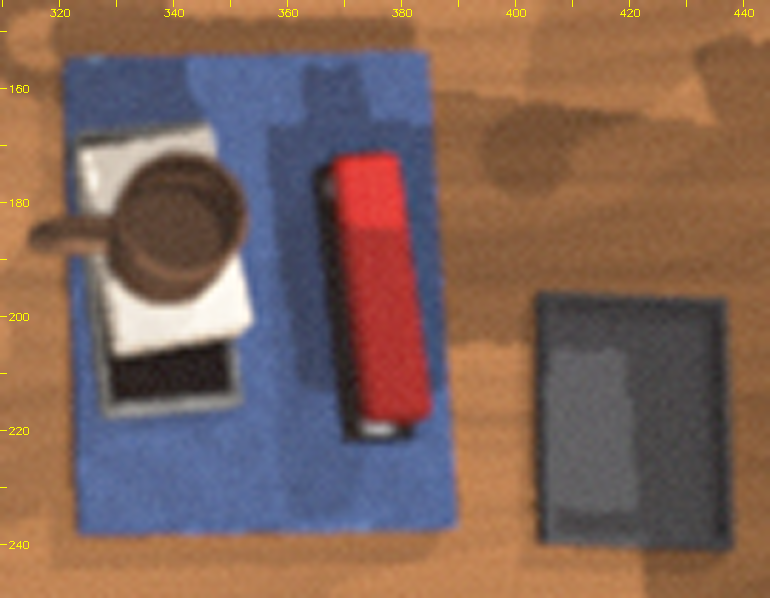

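View pics/c2.png

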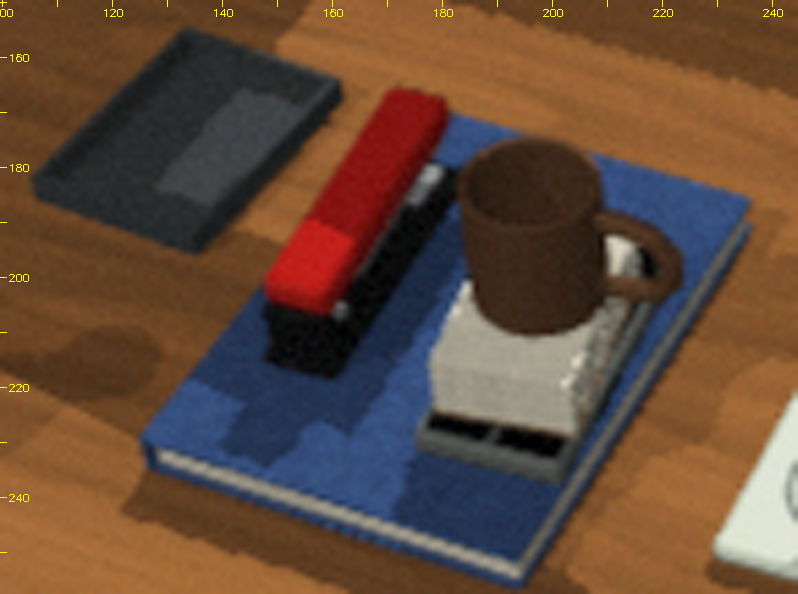

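View pics/c3.png

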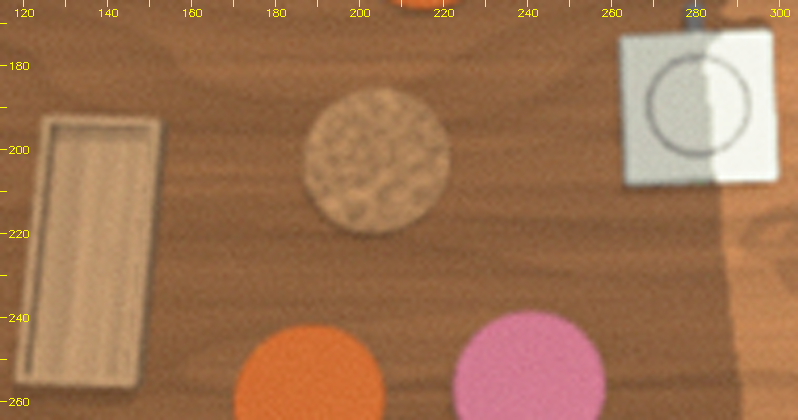

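View pics/c4.png

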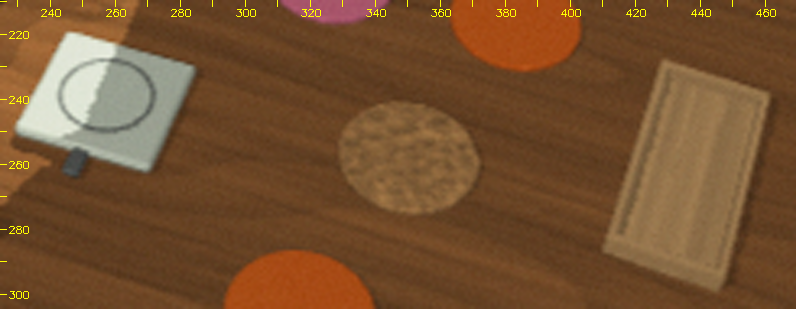

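The crops show all the pieces clearly:
- The cup handle points left (world +y).
- The notes are turned about 10° and the phone about 5°.
- The stapler is about 6° from the axis.

Next is a fit using both views.

```bash
cat > fit.py <<'E'
import numpy as np,pickle,cv2
from scipy.optimize import least_squares
d=pickle.load(open("v0.pkl","rb"))
def proj(X,n,d=d):
    c=d[n]; Y=np.atleast_2d(X)@c["R"].T+c["t"]; P=Y@c["camera_matrix"].T; return P[:,:2]/P[:,2:]
C={'c1':('top',310,145,5.7),'c2':('scene',100,150,5.5),'c3':('top',115,165,4.2),'c4':('scene',225,210,3.25)}
def px(c,u,v):
    n,x0,y0,s=C[c]; return n,(u/s+x0-.5,v/s+y0-.5)
def rect(p,L,W,sx,sy):
    x,y,z,a=p; c,s=np.cos(a),np.sin(a); return [x+c*sx*L/2-s*sy*W/2,y+s*sx*L/2+c*sy*W/2,z]
def fit(L,W,obs,p0):
    O=[(sx,sy)+px(c,u,v) for c,sx,sy,u,v in obs]
    f=lambda p:np.concatenate([proj(rect(p,L,W,o[0],o[1]),o[2])[0]-o[3] for o in O])
    r=least_squares(f,p0,x_scale=[10,10,10,.1],loss='soft_l1'); return r.x,r.fun
# sx=+1: far from robot (+x, top of top image); sy=+1: left in top image
T={}
T['book']=(230,175,[('c1',1,1,63,58),('c1',1,-1,430,52),('c1',-1,-1,457,528),('c1',-1,1,78,536),('c2',1,-1,148,440),('c2',1,1,522,560),('c2',-1,1,749,203)])
T['notes']=(92,60,[('c1',-1,1,115,356),('c1',-1,-1,253,324),('c1',1,-1,214,125),('c1',1,1,77,148),('c2',1,1,578,378)])
T['phone']=(138,66,[('c1',-1,1,104,411),('c1',-1,-1,241,401),('c1',1,1,77,134),('c2',1,-1,426,412),('c2',1,1,568,455)])
T['tray']=(172,76,[('c3',1,1,41,117),('c3',1,-1,161,119),('c3',-1,-1,138,387),('c3',-1,1,15,385),('c4',-1,-1,663,59),('c4',-1,1,769,94),('c4',1,1,724,280),('c4',1,-1,607,240)])
T['charger']=(100,100,[('c3',1,1,619,38),('c3',1,-1,771,30),('c3',-1,-1,778,180),('c3',-1,1,624,186),('c4',-1,-1,70,31),('c4',-1,1,195,66),('c4',1,1,152,162),('c4',1,-1,16,130)])
T['holder']=(120,88,[('c1',1,1,537,291),('c1',1,-1,725,299),('c1',-1,-1,733,550),('c1',-1,1,540,543),('c2',-1,-1,188,30),('c2',-1,1,342,85),('c2',1,1,197,240),('c2',1,-1,33,180)])
T['coaster']=(0,0,[('c3',0,0,376,160),('c4',0,0,409,157)])
T['cuprim']=(0,0,[('c1',0,0,177,220),('c2',0,0,532,190)])
if __name__=="__main__":
  for k,(L,W,o) in T.items():
    p,e=fit(L,W,o,[500,0,20,0]); print(k,p[:3].round(1),np.degrees(p[3]).round(1),'res',e.round(1))
E
python3 fit.py
```

```text
book [ 538.8 -202.7   18. ] 0.4 res [-0.4  0.5 -1.2  0.2 -0.1  0.1  0.1 -0.  -1.8 -0.  -0.7  0.4  0.5 -0.9]
notes [ 553.3 -153.5   66.9] 9.7 res [ 0.6 -1.6 -0.7 -0.1 -1.4  0.8  0.1  0.8 -1.  -0.3]
phone [ 545.9 -151.3   42.4] 5.7 res [-0.6  1.4  0.4  0.4 -2.7 -0.7 -2.1  0.8 -0.1 -0.7]
tray [468.4 386.2  14.6] -2.1 res [-0.1  0.1 -0.8  0.2 -0.9  0.1 -0.3 -0.1 -0.9  0.6 -0.4  0.  -0.1 -0.2
 -0.4 -0.2]
charger [557.5  -3.4   7.4] 2.3 res [-0.7  0.1 -0.7  0.1 -0.2  0.  -0.3  0.5 -1.3 -0.4  0.5 -0.3 -0.5  1.9
 -0.9 -0.3]
holder [ 475.1 -378.4   11.2] -3.1 res [-0.2  0.2 -0.6  0.1 -0.7  0.3 -0.1  0.1 -0.3 -0.1 -0.1 -0.6 -0.8 -0.
 -0.4  0.3]
coaster [526.6 206.5   3.7] 0.0 res [-0.5  0.1 -0.4  0. ]
cuprim [ 548.7 -153.   117. ] 0.0 res [-0.1  0.  -0.1 -0. ]
```

```bash
cat > ov.py <<'E'
import sys
from fit import *
# x,y,zbottom,yawdeg,L,W,H ; base z ~ -2 bias in cameras
B={'phone':(541,-153,18,5,138,66,12),'notes':(552,-155,30,9.7,92,60,30),'stap':(542,-250,18,6,134,34,53)}
cup=(549,-153,60,-5)
def draw(crop,out):
    n,x0,y0,s=C[crop]; c=d[n]["color"]
    im=cv2.resize(c[y0:y0+105,x0:x0+145,::-1],None,fx=s,fy=s,interpolation=cv2.INTER_CUBIC)
    T=lambda P:np.int32((proj(P,n)+[.9,.5]-[x0,y0])*s)
    for k,(x,y,z,a,L,W,H) in B.items():
        q=[(1,1),(1,-1),(-1,-1),(-1,1)]
        for zz,col in((z,(0,255,0)),(z+H,(0,255,255))):
            cv2.polylines(im,[T([rect((x,y,zz,np.radians(a)),L,W,*t) for t in q])],True,col,1)
    t=np.linspace(0,2*np.pi,60)
    for zz in(cup[2],cup[2]+60):
        cv2.polylines(im,[T(np.c_[cup[0]+29*np.cos(t),cup[1]+29*np.sin(t),0*t+zz])],True,(255,0,255),1)
    a=np.radians(cup[3]+90); cv2.polylines(im,[T([[cup[0]+r*np.cos(a),cup[1]+r*np.sin(a),cup[2]+30] for r in(29,55)])],False,(255,0,255),1)
    return im[:590,:630]
a=draw('c1',0);b=draw('c2',0);h=min(len(a),len(b))
m=cv2.resize(np.hstack([a[:h,:480],b[:h,120:]]),None,fx=.8,fy=.8,interpolation=cv2.INTER_AREA)
print(m.shape);cv2.imwrite(sys.argv[1],m)
E
python3 ov.py pics/o1.png
```

```text
(462, 792, 3)
```

View pics/o1.png

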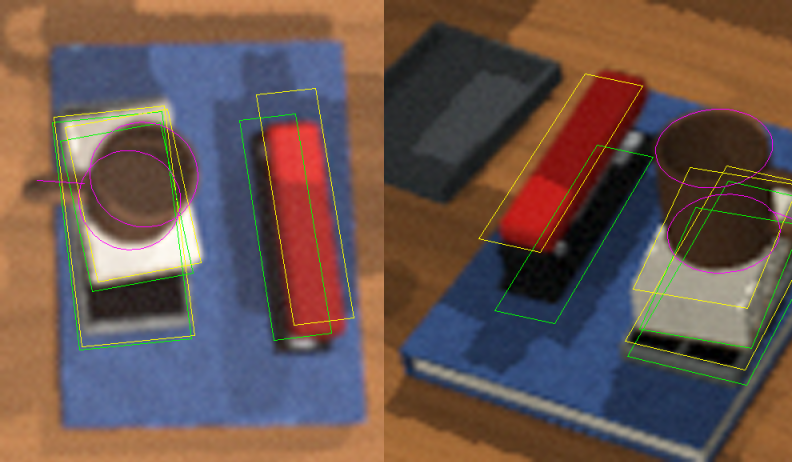

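Overlay reading: the phone centre sits nearer x=546 and the stapler nearer x=531, while the cup fit matches in both views. I'll act now, starting with the tool yaw for the cup.

```bash
cat > plan.py <<'E'
import sys,numpy as np
from workcell import env
from scipy.spatial.transform import Rotation as Rn
# usage: plan.py x y z yawdeg(tool x axis; '-' keep)  -> turn units, then shift units in the tool frame after the turn
o=env.get_obs(); q=o['tcp_rot']; M=Rn.from_quat([*q[1:],q[0]]).as_matrix()
a=np.degrees(np.arctan2(M[1,0],M[0,0])); print('t',round(o['t'],2),'tcp',o['ee_pos'].round(1),'yaw',a.round(2),'w',round(o['width'],1),'F',o['ft_force'].round(1),'g',round(o['grip_force'],1))
if len(sys.argv)>1:
    x,y,z=map(float,sys.argv[1:4]); w=a if sys.argv[4]=='-' else float(sys.argv[4])
    turn=-((w-a+180)%360-180)/6; c,s=np.cos(np.radians(w)),np.sin(np.radians(w))
    dx,dy,dz=np.array([x,y,z])-o['ee_pos']
    u=np.array([c*dx+s*dy, s*dx-c*dy, -dz])/25; print('turn',turn.round(2),'shift units',u.round(2),'rows>=',np.abs(u).max().round(1), 'q6 deg',np.degrees(o['joint_positions'][5]).round(1))
E
python3 plan.py 549 -153 170 95
```

```text
t 0.1 tcp [ 212.3 -560.9  221.6] yaw 20.73 w 87.8 F [-0.6  0.7  0. ] g 0.0
turn -12.38 shift units [15.08 14.84  2.06] rows>= 15.1 q6 deg -3.2
```

>>> jog_arm(
  rows="0 0 0 -1 1;0 0 0 -1 1;0 0 0 -1 1;0 0 0 -1 1;0 0 0 -1 1;0 0 0 -1 1;0 0 0 -1 1;0 0 0 -1 1;0 0 0 -1 1;0 0 0 -1 1;0 0 0 -1 1;0 0 0 -0.4 1",
  grip_force=15,
)

```text
t: 1.1
ee_pos: [212.3, -561.0, 221.9]
tcp_rot: [-0.001, 0.711, 0.704, 0.0]
ft_force: [0.5, 0.5, 0.3]
width: 87.7
grip_force: 0.0
```

```bash
python3 plan.py 549 -153 170 -
```

```text
t 1.1 tcp [ 212.3 -561.   221.9] yaw 89.44 w 87.7 F [0.5 0.5 0.3] g 0.0
turn -0.0 shift units [16.45 13.31  2.08] rows>= 16.5 q6 deg -72.0
```

>>> jog_arm(
  rows="0 0 0 -0.9 1;0.94 0.93 0 0 1;0.94 0.93 0 0 1;0.94 0.93 0 0 1;0.94 0.93 0 0 1;0.94 0.93 0 0 1;0.94 0.93 0 0 1;0.94 0.93 0 0 1;0.94 0.93 0 0 1;0.94 0.93 0 0 1;0.94 0.93 0 0 1;0.94 0.93 0 0 1",
)

```text
t: 2.1
ee_pos: [447.6, -281.8, 222.2]
tcp_rot: [-0.0, 0.679, 0.734, -0.0]
ft_force: [-0.1, -1.4, 0.3]
width: 88.0
grip_force: 0.0
```

```bash
python3 plan.py 549 -153 170 95
```

```text
t 2.1 tcp [ 447.6 -281.8  222.2] yaw 94.53 w 88.0 F [-0.1 -1.4  0.3] g 0.0
turn -0.08 shift units [4.78 4.49 2.09] rows>= 4.8 q6 deg -40.4
```

>>> jog_arm(
  rows="0.9 0.85 0.4 -0.1 1;0.9 0.85 0.4 0 1;0.9 0.85 0.4 0 1;0.9 0.85 0.4 0 1;0.9 0.85 0.4 0 1;0 0 0 0 1;0 0 0 0 1",
)

```text
t: 2.68
ee_pos: [542.9, -160.5, 171.0]
tcp_rot: [-0.001, 0.674, 0.739, -0.001]
ft_force: [0.7, -0.5, 0.0]
width: 87.7
grip_force: 0.0
```

```bash
python3 plan.py 549 -153 85 95
python3 - <<'E'
from workcell import vision
from crop import crop
import pickle
d={n:vision.read_camera(n) for n in("top","scene")}
pickle.dump(d,open("v1.pkl","wb"))
import cv2,numpy as np
crop(d["top"]["color"],310,140,110,110,5,"a.png");crop(d["scene"]["color"],145,120,100,110,5,"b.png")
a,b=cv2.imread("a.png"),cv2.imread("b.png");m=np.hstack([a,b]);m=cv2.resize(m,None,fx=.75,fy=.75,interpolation=cv2.INTER_AREA)
cv2.imwrite("pics/h1.png",m);print(m.shape)
E
```

```text
t 2.68 tcp [ 542.9 -160.5  171. ] yaw 95.29 w 87.7 F [ 0.7 -0.5  0. ] g 0.0
turn 0.05 shift units [0.28 0.27 3.44] rows>= 3.4 q6 deg -25.2
(412, 788, 3)
```

View pics/h1.png

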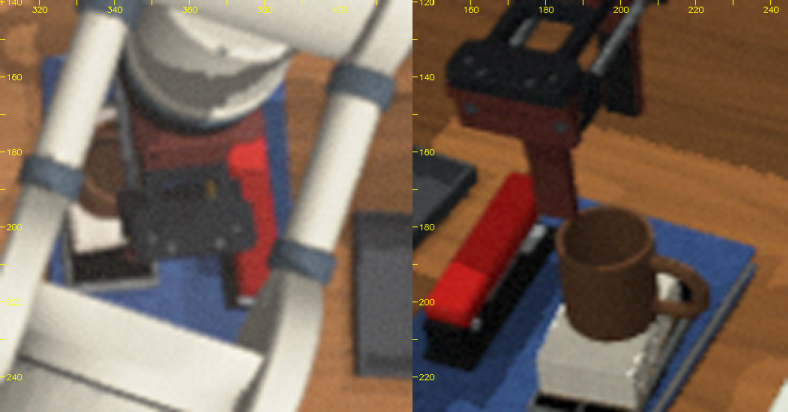

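Run:
```python
from fit import *
tcp=np.array([542.9,-160.5,171.]);a=np.radians(5.3);u=np.array([np.cos(a),np.sin(a),0]);v=np.array([-u[1],u[0],0])
for s in(1,-1):
  for w in(-10,10):
    print(s,w,[proj(tcp+s*r*u+w*v,'scene').round(1).tolist() for r in(43.9,57.5)])
```

```text
1 -10 [[[179.6, 175.0]], [[177.0, 179.2]]]
1 10 [[[188.6, 176.9]], [[186.0, 181.1]]]
-1 -10 [[[195.6, 149.6]], [[197.9, 145.9]]]
-1 10 [[[204.1, 151.3]], [[206.3, 147.6]]]
```

The near fingertip shows at scene pixel (~183,178), within about 1 px of the prediction, so robot and cameras agree. Grasping the cup.

>>> jog_arm(
  rows="0.28 0.27 0 0 1;0 0 0.7 0 1;0 0 0.7 0 1;0 0 0.7 0 1;0 0 0.7 0 1;0 0 0.6 0 1;0 0 0 0 1;0 0 0 0 0.3;0 0 0 0 -0.2;0 0 0 0 -0.2;0 0 0 0 -1;0 0 0 0 -1",
)

```text
t: 3.78
ee_pos: [549.5, -154.6, 88.8]
tcp_rot: [0.001, 0.675, 0.738, 0.0]
ft_force: [-0.1, -0.3, 0.8]
width: 57.9
grip_force: 0.6
```

>>> jog_arm(
  rows="0 0 0 0 -1;0 0 0 0 -1;0 0 0 0 -1",
)

```text
t: 4.03
ee_pos: [549.5, -154.5, 88.7]
tcp_rot: [0.001, 0.675, 0.738, 0.0]
ft_force: [-0.7, -0.6, 5.4]
width: 57.2
grip_force: 15.0
```

```bash
python3 plan.py 526.6 206.5 90 -
```

```text
t 4.03 tcp [ 549.5 -154.5   88.7] yaw 95.13 w 57.2 F [-0.7 -0.6  5.4] g 15.0
turn -0.0 shift units [14.47  0.38 -0.05] rows>= 14.5 q6 deg -24.2
```

>>> jog_arm(
  rows="0 0 -0.3 0 -1;0 0 -0.6 0 -1;0 0 -0.6 0 -1;0.3 0 -0.5 0 -1;0.7 0 0 0 -1;1 0 0 0 -1;1 0.1 0 0 -1;1 0.1 0 0 -1;1 0.1 0 0 -1;1 0.1 0 0 -1;1 0 0 0 -1;1 0 0 0 -1",
)

```text
t: 5.03
ee_pos: [540.5, 47.5, 137.5]
tcp_rot: [-0.0, 0.675, 0.738, -0.0]
ft_force: [0.7, 0.3, -1.5]
width: 56.5
grip_force: 15.0
```

>>> jog_arm(
  rows="1 0 0 0 -1;1 0 0 0 -1;1 0 0 0 -1;1 0 0 0 -1;0.9 0 0 0 -1;0.7 0 0 0 -1;0.4 0 0 0 -1;0 0 0 0 -1;0 0 0 0 -1;0 0 0 0 -1",
)

```text
t: 5.87
ee_pos: [527.7, 194.3, 137.6]
tcp_rot: [0.0, 0.675, 0.738, -0.0]
ft_force: [-0.7, -0.1, -1.8]
width: 56.9
grip_force: 15.0
```

```bash
python3 plan.py 526.6 205 33 -;  python3 - <<'E'
from workcell import vision
from crop import crop
import pickle
d={n:vision.read_camera(n) for n in("top","scene")}
pickle.dump(d,open("v2.pkl","wb"))
import cv2,numpy as np
crop(d["top"]["color"],150,140,110,110,5,"a.png");crop(d["scene"]["color"],290,180,100,110,5,"b.png")
a,b=cv2.imread("a.png"),cv2.imread("b.png");m=np.hstack([a,b]);m=cv2.resize(m,None,fx=.75,fy=.75,interpolation=cv2.INTER_AREA)
cv2.imwrite("pics/h2.png",m)
E
```

```text
t 5.87 tcp [527.7 194.3 137.6] yaw 95.09 w 56.9 F [-0.7 -0.1 -1.8] g 15.0
turn -0.0 shift units [ 0.43 -0.01  4.18] rows>= 4.2 q6 deg 11.7
```

View pics/h2.png

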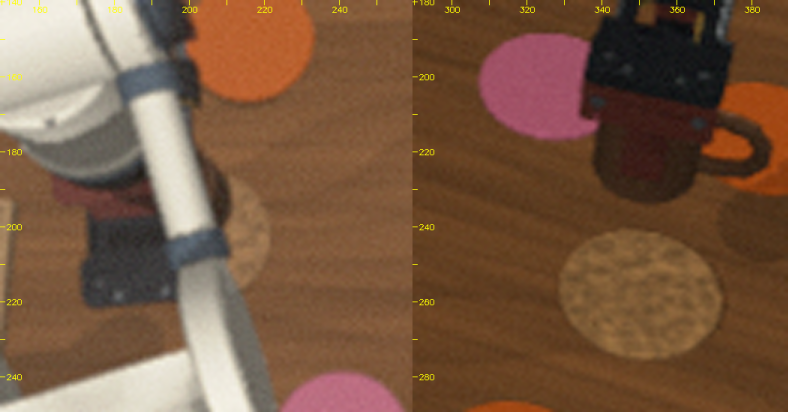

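The cup is held upright above the coaster. Its base spans scene columns ~338–365, with its lowest row near 233.6.

Run:
```python
from fit import *
t=np.linspace(0,6.28,80)
for dy in(0,3):
  P=proj(np.c_[527.7+29*np.cos(t),194.3+dy+29*np.sin(t),0*t+111],'scene');print(dy,P.min(0),P.max(0))
t=np.linspace(0,6.28,80);P=proj(np.c_[526.6+48*np.cos(t),206.5+48*np.sin(t),0*t+5],'scene');print(P.min(0),P.max(0))
print('obs coaster x',(560-413)/3.75+289.5,(721-413)/3.75+289.5,'y',231/3.75+179.5,358/3.75+179.5)
```

```text
0 [336.72060452 213.66829853] [364.74609642 234.15160811]
3 [338.10807495 214.06059171] [366.15674491 234.57324374]
[328.34987944 241.06833084] [371.77911666 274.80114778]
obs coaster x 328.7 371.6333333333333 y 241.1 274.9666666666667
```

>>> jog_arm(
  rows="0.43 0 0.3 0 -1;0 0 0.7 0 -1;0 0 0.7 0 -1;0 0 0.7 0 -1;0 0 0.6 0 -1;0 0 0.4 0 -1;0 0 0.3 0 -1;0 0 0 0 -1;0 0 0 0 -1;0 0 0 0 -1",
)

```text
t: 6.8
ee_pos: [527.4, 206.0, 46.3]
tcp_rot: [0.0, 0.675, 0.738, 0.001]
ft_force: [-0.4, 0.6, -1.2]
width: 56.7
grip_force: 15.0
```

```bash
python3 plan.py 526.6 205.2 33 -
```

```text
t 6.8 tcp [527.4 206.   46.3] yaw 95.12 w 56.7 F [-0.4  0.6 -1.2] g 15.0
turn -0.0 shift units [-0.03 -0.03  0.53] rows>= 0.5 q6 deg 12.8
```

>>> jog_arm(
  rows="-0.03 -0.03 0.15 0 -1;0 0 0.12 0 -1;0 0 0.1 0 -1;0 0 0.06 0 -1;0 0 0.04 0 -1;0 0 0.03 0 -1;0 0 0 0 -1;0 0 0 0 -1",
)

```text
t: 7.47
ee_pos: [526.2, 205.1, 32.8]
tcp_rot: [0.0, 0.675, 0.738, 0.0]
ft_force: [-1.4, -0.4, -0.3]
width: 57.0
grip_force: 15.0
```

>>> jog_arm(
  rows="0 0 0.03 0 -1;0 0 0.02 0 -1;0 0 0 0 -1",
)

```text
t: 7.72
ee_pos: [526.2, 205.1, 32.7]
tcp_rot: [0.0, 0.675, 0.738, 0.0]
ft_force: [-2.7, -1.6, 6.0]
width: 56.7
grip_force: 15.0
```

>>> jog_arm(
  rows="0 0 0.02 0 -1;0 0 0.02 0 -1;0 0 0 0 -1",
)

```text
t: 7.97
ee_pos: [526.2, 205.1, 32.7]
tcp_rot: [0.0, 0.675, 0.738, 0.0]
ft_force: [-6.1, -1.1, 10.7]
width: 56.8
grip_force: 15.0
```

Contact made. I'll relieve the pressure, open and retreat.

>>> jog_arm(
  rows="0 0 -0.05 0 -1;0 0 0 0 -0.0;0 0 0 0 0.3;0 0 0 0 0.7;0 0 0 0 1;0 0 0 0 1;0 0 -0.3 0 1;0 0 -0.8 0 1;0 0 -1 0 1;0 0 -1 0 1;0 0 -1 0 1;0 0 0 0 1",
)

```text
t: 8.97
ee_pos: [528.4, 205.8, 141.0]
tcp_rot: [0.002, 0.675, 0.738, 0.004]
ft_force: [1.0, 1.3, 0.7]
width: 88.1
grip_force: 0.0
```

```bash
python3 plan.py 553 -153.5 140 9.7
```

```text
t 8.97 tcp [528.4 205.8 141. ] yaw 95.13 w 88.1 F [1.  1.3 0.7] g 0.0
turn 14.24 shift units [-1.45 14.33  0.04] rows>= 14.3 q6 deg 12.7
```

>>> jog_arm(
  rows="-0.5 0 0 0 1;-1 0 0 0 1;-1 0 0 0 1;-1 0 0 0 1;-1 0 0 0 1;-1 0 0 0 1;-1 0 0 0 1;-1 0 0 0 1;-1 0 0 0 1;-1 -0.1 0 0 1;-1 -0.1 0 0 1;-1 -0.1 0 0 1",
)

```text
t: 9.97
ee_pos: [543.0, -83.9, 131.9]
tcp_rot: [-0.001, 0.675, 0.738, -0.001]
ft_force: [-0.4, -0.2, -0.3]
width: 87.8
grip_force: 0.0
```

>>> jog_arm(
  rows="-1 0 0 0 1;-1 0 0 0 1;-0.9 0 0 0.5 1;0 0 0 1 1;0 0 0 1 1;0 0 0 1 1;0 0 0 1 1;0 0 0 1 1;0 0 0 1 1;0 0 0 1 1;0 0 0 1 1;0 0 0 1 1",
)

```text
t: 10.97
ee_pos: [549.5, -154.8, 131.8]
tcp_rot: [-0.001, 0.946, 0.324, -0.001]
ft_force: [0.3, -0.2, -0.3]
width: 88.2
grip_force: 0.0
```

>>> jog_arm(
  rows="0 0 0 1 1;0 0 0 1 1;0 0 0 1 1;0 0 0 1 1;0 0 0 1 1;0 0 0 0 1;0 0 0 0 1",
)

```text
t: 11.55
ee_pos: [549.8, -154.6, 132.5]
tcp_rot: [-0.0, 0.997, 0.072, -0.001]
ft_force: [0.7, -0.8, -0.1]
width: 87.3
grip_force: 0.0
```

```bash
python3 plan.py 553 -153.5 140 9.7;  python3 - <<'E'
from workcell import vision
from crop import crop
import pickle
d={n:vision.read_camera(n) for n in("top","scene")}
pickle.dump(d,open("v3.pkl","wb"))
import cv2,numpy as np
crop(d["scene"]["color"],140,150,130,110,6,"pics/h3.png")
crop(d["scene"]["color"],310,190,80,90,5,"a.png");crop(d["top"]["color"],170,160,80,90,5,"b.png")
cv2.imwrite("pics/h4.png",np.hstack([cv2.imread("a.png"),cv2.imread("b.png")]))
E
```

```text
t 11.55 tcp [ 549.8 -154.6  132.5] yaw 8.28 w 87.3 F [ 0.7 -0.8 -0.1] g 0.0
turn -0.24 shift units [ 0.13 -0.02 -0.3 ] rows>= 0.3 q6 deg 62.6
```

View pics/h3.png

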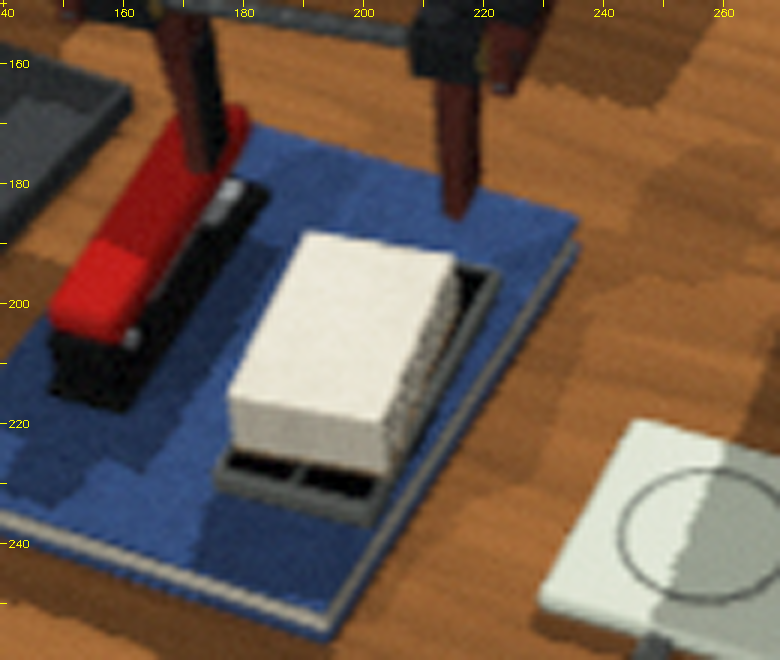

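View pics/h4.png

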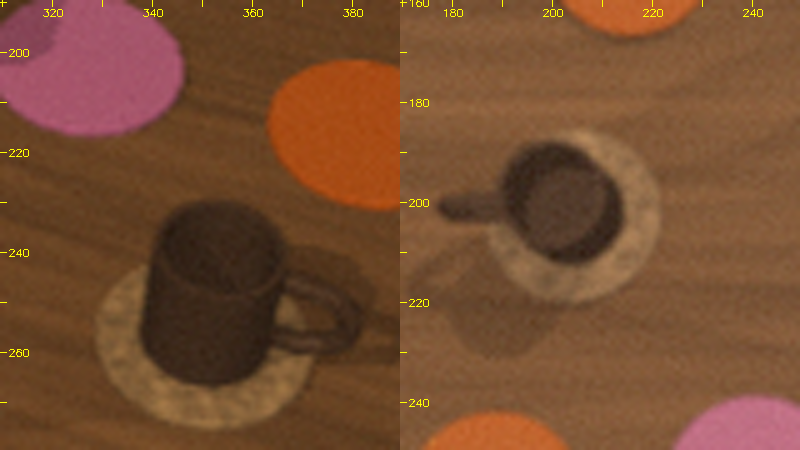

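The cup stands upright in the middle of the coaster. The notes' top corners now show at crop (305,232), (457,255), (385,420) and (230,398), so I'll refit.

Run:
```python
import fit
from fit import *
C['h3']=('scene',140,150,6)
T={'notes':(92,60,62,[('c1',-1,1,115,356),('c1',-1,-1,253,324),('c1',1,-1,214,125),('h3',-1,-1,305,232),('h3',-1,1,457,255),('h3',1,1,385,420),('h3',1,-1,230,398)]),
'phone':(138,66,32,[('c1',-1,1,102,413),('c1',-1,-1,241,401),('c1',1,1,77,130),('h3',1,-1,216,465),('h3',-1,1,500,268)]),
'stapbase':(134,34,20,[('c1',-1,1,345,441),('c1',-1,-1,413,438),('h3',1,-1,50,396),('h3',1,1,125,413)])}
for k,(L,W,z,obs) in T.items():
    for zz in (None,z,z-3):
        O=[(sx,sy)+px(c,u,v) for c,sx,sy,u,v in obs]
        f=lambda p:np.concatenate([proj(rect([p[0],p[1],p[3] if zz is None else zz,p[2]],L,W,o[0],o[1]),o[2])[0]-o[3] for o in O])
        r=least_squares(f,[540,-200,0,z],x_scale=[10,10,.1,10],loss='soft_l1');p=r.x
        print(k,p[:2].round(1),np.degrees(p[2]).round(1),p[3].round(1),zz,r.fun.round(1))
```

```text
notes [ 553.4 -154.3] 10.0 60.4 None [ 0.7 -1.1 -0.8  0.2 -1.5  1.4  0.  -0.2 -0.6 -0.2 -0.1  0.4 -0.2 -0.3]
notes [ 554.1 -153.8] 9.9 62.0 62 [ 0.5 -1.5 -0.9 -0.1 -1.6  0.9  0.1 -0.5 -0.5 -0.4 -0.1  0.2 -0.3 -0.5]
notes [ 552.7 -154.8] 10.0 62.0 59 [ 0.8 -0.8 -0.6  0.6 -1.4  1.8  0.  -0.  -0.6  0.  -0.1  0.5 -0.2 -0.1]
phone [ 548.1 -154.2] 4.0 33.9 None [-0.3  0.4  0.2  0.5 -1.1 -0.3 -2.5  0.5  0.1 -0.5]
phone [ 547.8 -154.8] 3.8 32.0 32 [-0.3  0.6  0.3  0.8 -0.9 -0.1 -2.6  0.9  0.1  0. ]
phone [ 547.5 -155.5] 3.6 32.0 29 [-0.2  0.9  0.3  1.1 -0.7  0.3 -2.7  1.5 -0.   0.8]
stapbase [ 532.4 -250.4] 4.9 23.7 None [-0.5  0.4  0.4 -0.3 -0.5 -0.2  0.4  0.2]
stapbase [ 531.3 -251.7] 4.7 20.0 20 [-0.4  1.   0.4  0.3 -0.7  0.4  0.2  0.9]
stapbase [ 530.6 -252.6] 4.5 20.0 17 [-0.3  1.4  0.4  0.8 -0.7  1.   0.1  1.4]
```

```bash
python3 plan.py 553.5 -154.2 44 10
```

```text
t 11.65 tcp [ 550.2 -154.4  133.1] yaw 8.28 w 88.3 F [ 0.2 -0.1  0.4] g 0.0
turn -0.29 shift units [0.13 0.01 3.57] rows>= 3.6 q6 deg 62.6
```

>>> jog_arm(
  rows="0.13 -0.04 0 -0.29 1;0 0 0.6 0 1;0 0 0.8 0 1;0 0 0.8 0 1;0 0 0.7 0 1;0 0 0.4 0 1;0 0 0.1 0 1;0 0 0 0 1;0 0 0 0 1",
)

```text
t: 12.4
ee_pos: [554.3, -153.0, 50.2]
tcp_rot: [0.0, 0.996, 0.086, 0.001]
ft_force: [0.6, 0.3, -0.5]
width: 87.9
grip_force: 0.0
```

```bash
python3 plan.py 553.5 -154.2 44 10
```

```text
t 12.4 tcp [ 554.3 -153.    50.2] yaw 9.9 w 87.9 F [ 0.6  0.3 -0.5] g 0.0
turn -0.02 shift units [-0.04  0.04  0.25] rows>= 0.2 q6 deg 61.3
```

>>> jog_arm(
  rows="-0.04 0.04 0.22 0 1;0 0 0 0 1;0 0 0 0 0.5;0 0 0 0 0.2;0 0 0 0 -1;0 0 0 0 -1;0 0 0 0 -1;0 0 0 0 -1;0 0 0 0 -1",
  grip_force=20,
)

```text
t: 13.15
ee_pos: [553.2, -154.0, 43.9]
tcp_rot: [0.0, 0.996, 0.086, 0.0]
ft_force: [0.9, -0.8, 1.7]
width: 59.5
grip_force: 20.0
```

```bash
python3 plan.py 475.1 -378.4 100 -3.1
```

```text
t 13.15 tcp [ 553.2 -154.    43.9] yaw 9.87 w 59.5 F [ 0.9 -0.8  1.7] g 20.0
turn 2.16 shift units [-2.63  9.13 -2.24] rows>= 9.1 q6 deg 61.2
```

>>> jog_arm(
  rows="0 0 -0.4 0 -1;0 0 -0.8 0 -1;0 0 -0.9 0 -1;0 0 -0.8 0.5 -1;0 0 0 1 -1;0 0 0 0.66 -1;-0.3 0.8 0 0 -1;-0.3 1 0 0 -1;-0.3 1 0 0 -1;-0.3 1 0 0 -1;-0.3 1 0 0 -1;-0.3 1 0 0 -1",
)

```text
t: 14.15
ee_pos: [499.7, -297.1, 116.5]
tcp_rot: [-0.0, 1.0, -0.027, -0.0]
ft_force: [0.6, -0.1, -1.8]
width: 60.2
grip_force: 20.0
```

>>> jog_arm(
  rows="-0.3 1 0 0 -1;-0.3 0.9 0 0 -1;-0.2 0.8 0 0 -1;0 0.5 0 0 -1;0 0 0 0 -1;0 0 0 0 -1",
)

```text
t: 14.65
ee_pos: [476.1, -374.9, 116.1]
tcp_rot: [-0.001, 1.0, -0.027, -0.0]
ft_force: [-0.5, 0.6, -1.3]
width: 60.1
grip_force: 20.0
```

```bash
python3 plan.py 475.1 -378.4 18 -3.1;  python3 - <<'E'
from workcell import vision
from crop import crop
import pickle
d={n:vision.read_camera(n) for n in("top","scene")}
pickle.dump(d,open("v4.pkl","wb"))
import cv2,numpy as np
crop(d["scene"]["color"],85,130,80,90,5,"a.png");crop(d["top"]["color"],380,170,80,90,5,"b.png")
cv2.imwrite("pics/h5.png",np.hstack([cv2.imread("a.png"),cv2.imread("b.png")]))
E
```

```text
t 14.65 tcp [ 476.1 -374.9  116.1] yaw -3.13 w 60.1 F [-0.5  0.6 -1.3] g 20.0
turn -0.01 shift units [-0.03  0.14  3.92] rows>= 3.9 q6 deg 51.7
```

View pics/h5.png

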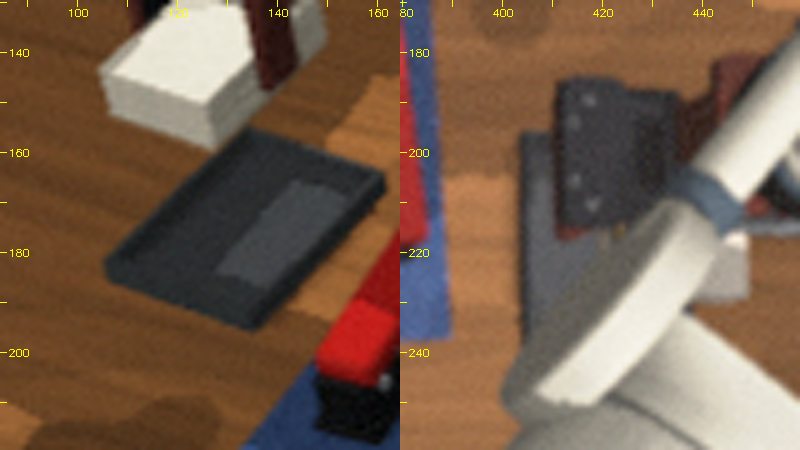

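The note block is held level above the holder, whose rim corners show at scene (106,183), (137,196), (161,166) and (134,155). Lowering it.

>>> jog_arm(
  rows="-0.03 0.14 0.4 0 -1;0 0 0.7 0 -1;0 0 0.8 0 -1;0 0 0.7 0 -1;0 0 0.5 0 -1;0 0 0.4 0 -1;0 0 0 0 -1;0 0 0 0 -1",
)

```text
t: 15.42
ee_pos: [475.1, -378.1, 28.3]
tcp_rot: [-0.0, 1.0, -0.027, -0.0]
ft_force: [-0.1, 0.0, -0.8]
width: 60.0
grip_force: 20.0
```

```bash
python3 plan.py 475.1 -378.4 16.5 -3.1
```

```text
t 15.42 tcp [ 475.1 -378.1   28.3] yaw -3.06 w 60.0 F [-0.1  0.  -0.8] g 20.0
turn 0.01 shift units [0.   0.01 0.47] rows>= 0.5 q6 deg 51.3
```

>>> jog_arm(
  rows="0 0 0.2 0 -1;0 0 0.13 0 -1;0 0 0.08 0 -1;0 0 0.05 0 -1;0 0 0 0 -1;0 0 0 0 -1",
)

```text
t: 15.92
ee_pos: [475.1, -378.6, 17.2]
tcp_rot: [0.0, 1.0, -0.027, 0.0]
ft_force: [0.7, -0.5, -1.1]
width: 59.7
grip_force: 20.0
```

>>> jog_arm(
  rows="0 0 0.03 0 -1;0 0 0.02 0 -1;0 0 0 0 -1",
)

```text
t: 16.17
ee_pos: [475.1, -378.6, 15.9]
tcp_rot: [0.0, 1.0, -0.027, 0.0]
ft_force: [-0.0, -0.1, -1.5]
width: 60.0
grip_force: 20.0
```

>>> jog_arm(
  rows="0 0 0.03 0 -1;0 0 0 0 -1;0 0 0 0 0;0 0 0 0 0.4;0 0 0 0 1;0 0 0 0 1;0 0 -0.4 0 1;0 0 -0.9 0 1;0 0 -1 0 1;0 0 -1 0 1;0 0 0 0 1;0 0 0 0 1",
)

```text
t: 17.17
ee_pos: [476.1, -379.4, 100.5]
tcp_rot: [0.002, 1.0, -0.027, 0.002]
ft_force: [0.2, 0.4, -0.4]
width: 87.8
grip_force: 0.0
```

```bash
python3 plan.py 547 -154.5 105 4.3;python3 - <<'E'
from workcell import vision
import pickle
pickle.dump({n:vision.read_camera(n) for n in("top","scene")},open("v5.pkl","wb"))
E
```

```text
t 17.17 tcp [ 476.1 -379.4  100.5] yaw -3.09 w 87.8 F [ 0.2  0.4 -0.4] g 0.0
turn -1.23 shift units [ 3.5  -8.76 -0.18] rows>= 8.8 q6 deg 51.3
```

Run:
```python
import pickle,cv2,numpy as np
d=pickle.load(open("v5.pkl","rb"))
from crop import crop
crop(d["scene"]["color"],85,130,150,115,5.3,"a.png");crop(d["top"]["color"],300,145,150,105,5.3,"b.png")
a,b=cv2.imread("a.png"),cv2.imread("b.png");
h=300;m=np.hstack([cv2.resize(x,(400,int(x.shape[0]*400/x.shape[1])),interpolation=cv2.INTER_AREA)[:275] for x in(a,b)])
m=np.vstack([a[:,:], ])
crop(d["scene"]["color"],90,145,155,100,5.1,"a.png");a=cv2.imread("a.png")
crop(d["top"]["color"],312,148,60,90,5.1,"b.png");b=cv2.rotate(cv2.imread("b.png"),cv2.ROTATE_90_CLOCKWISE)[:, :]
# top crop rotated is 459 wide x 306 tall -> shrink under the scene crop
b2=cv2.resize(b,None,fx=.28,fy=.28,interpolation=cv2.INTER_AREA)
a[:b2.shape[0],-b2.shape[1]:]=b2
cv2.imwrite("pics/h6.png",a);print(a.shape)
for n,(x0,y0,x1,y1) in {'scene':(166,186,232,242),'top':(320,155,358,225)}.items():
    im=cv2.cvtColor(d[n]["color"],cv2.COLOR_RGB2HSV)[y0:y1,x0:x1]
    rgb=d[n]["color"][y0:y1,x0:x1].astype(int)
    m=((rgb[...,2]-rgb[...,0])<25).astype(np.uint8)
    k,l,s,c=cv2.connectedComponentsWithStats(m); i=1+np.argmax(s[1:,4]); 
    cs,_=cv2.findContours((l==i).astype(np.uint8),0,1); cc=max(cs,key=cv2.contourArea)
    print(n,s[i],cv2.approxPolyDP(cc,3,True)[:,0].tolist(),(cv2.boxPoints(cv2.minAreaRect(cc))+[x0,y0]).round(1).tolist(),[x0,y0])
```

```text
(510, 790, 3)
scene [  10    4   56   52 2051] [[33, 4], [10, 45], [36, 51], [35, 55], [65, 55], [65, 9], [39, 48], [56, 9]] [[176.0, 190.0], [231.0, 190.0], [231.0, 241.0], [176.0, 241.0]] [166, 186]
top [   0    0   32   70 1463] [[0, 0], [2, 69], [3, 29], [9, 63], [30, 61], [26, 12], [2, 14]] [[320.0, 155.0], [351.0, 155.0], [351.0, 224.0], [320.0, 224.0]] [320, 155]
```

View pics/h6.png

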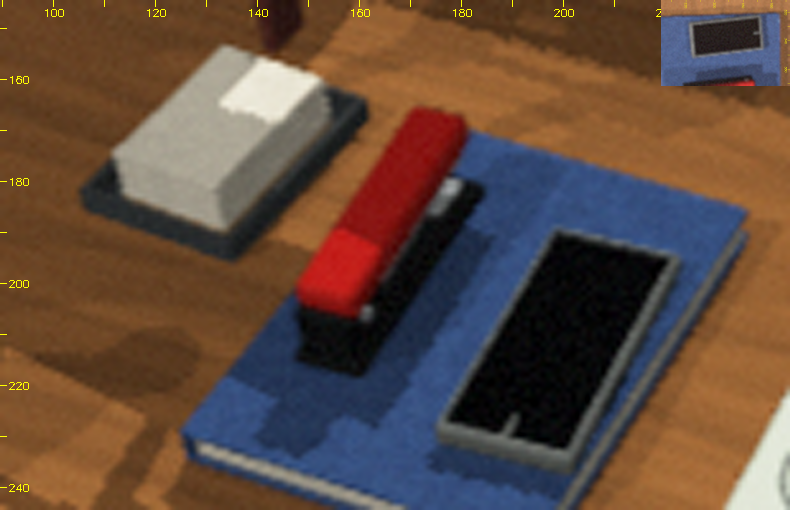

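The notes lie in the holder. The phone is fully visible, with scene crop corners (558,230), (680,257), (574,458) and (438,428). Refitting the phone.

```bash
python3 - <<'E'
from fit import *
C['h6']=('scene',90,145,5.1);C['raw']=('top',.5,.5,1)
obs=[('h6',-1,-1,558,230),('h6',-1,1,680,257),('h6',1,1,574,458),('h6',1,-1,438,428),('raw',1,1,322,168.5),('raw',1,-1,346,166.5),('raw',-1,-1,350.5,216),('raw',-1,1,328.5,217.7)]
O=[(sx,sy)+px(c,u,v) for c,sx,sy,u,v in obs]
for sel in (O,O[:4],O[4:]):
  for zz in(None,32) if sel is O else (31,):
    f=lambda p:np.concatenate([proj(rect([p[0],p[1],p[3] if zz is None else zz,p[2]],138,66,o[0],o[1]),o[2])[0]-o[3] for o in sel])
    r=least_squares(f,[540,-200,0,32],x_scale=[10,10,.1,10],loss='soft_l1');p=r.x
    print(p[:2].round(1),np.degrees(p[2]).round(1),p[3].round(1),zz,r.fun.round(1))
E
python3 plan.py 549 -153.5 105 4.3
```

```text
[ 545.9 -153.4] 4.4 28.8 None [-0.8 -0.9  0.8 -0.3 -0.5  1.1 -1.1  0.2 -0.8 -0.1 -0.5 -0.2  1.1  0.4
 -1.7  0.9]
[ 546.4 -152.5] 4.4 32.0 32 [-0.6 -1.6  0.9 -1.  -0.4  0.4 -1.  -0.5 -1.  -0.6 -0.7 -0.7  1.   0.
 -2.   0.5]
[ 547.  -151.4] 4.8 32.0 31 [-0.5 -1.   1.1 -0.5  0.2  1.  -0.5  0.2]
[ 546.1 -154.5] 4.2 32.0 31 [-0.2 -0.5  0.1 -0.5  1.6  0.3 -1.3  0.7]
t 17.27 tcp [ 474.8 -378.3   96.9] yaw -3.09 w 87.8 F [-0.1 -0.  -0.3] g 0.0
turn -1.23 shift units [ 3.63 -8.74 -0.32] rows>= 8.7 q6 deg 51.3
```

>>> jog_arm(
  rows="0 0 -0.3 -1 1;0.4 -0.9 0 -0.25 1;0.4 -1 0 0 1;0.4 -1 0 0 1;0.4 -1 0 0 1;0.4 -1 0 0 1;0.4 -1 0 0 1;0.4 -1 0 0 1;0.4 -1 0 0 1;0.3 -0.8 0 0 1;0 0 0 0 1;0 0 0 0 1",
  grip_force=20,
)

```text
t: 18.27
ee_pos: [545.6, -154.2, 103.5]
tcp_rot: [-0.0, 0.999, 0.04, -0.001]
ft_force: [0.6, 0.7, -0.8]
width: 87.5
grip_force: 0.0
```

```bash
python3 plan.py 546.3 -153.3 23 4.4
```

```text
t 18.27 tcp [ 545.6 -154.2  103.5] yaw 4.53 w 87.5 F [ 0.6  0.7 -0.8] g 0.0
turn 0.02 shift units [ 0.03 -0.04  3.22] rows>= 3.2 q6 deg 66.3
```

>>> jog_arm(
  rows="0.03 -0.04 0.5 0 1;0 0 0.8 0 1;0 0 0.8 0 1;0 0 0.5 0 1;0 0 0.3 0 1;0 0 0 0 1;0 0 0 0 1;0 0 0 0 1",
)

```text
t: 18.93
ee_pos: [547.5, -154.6, 33.8]
tcp_rot: [0.0, 0.999, 0.038, 0.001]
ft_force: [0.7, -0.6, -0.3]
width: 88.2
grip_force: 0.0
```

```bash
python3 plan.py 546.3 -153.3 23 4.4
```

```text
t 18.93 tcp [ 547.5 -154.6   33.8] yaw 4.39 w 88.2 F [ 0.7 -0.6 -0.3] g 0.0
turn -0.0 shift units [-0.04 -0.06  0.43] rows>= 0.4 q6 deg 66.4
```

>>> jog_arm(
  rows="-0.02 -0.02 0.2 0 1;0 0 0.12 0 1;0 0 0.08 0 1;0 0 0 0 1;0 0 0 0 1;0 0 0 0 1",
)

```text
t: 19.43
ee_pos: [546.4, -153.6, 22.8]
tcp_rot: [0.0, 0.999, 0.039, 0.0]
ft_force: [0.4, -1.6, 0.3]
width: 87.9
grip_force: 0.0
```

```bash
python3 plan.py 546.3 -153.3 23 4.4
```

```text
t 19.43 tcp [ 546.4 -153.6   22.8] yaw 4.42 w 87.9 F [ 0.4 -1.6  0.3] g 0.0
turn 0.0 shift units [-0.   -0.01 -0.01] rows>= 0.0 q6 deg 66.4
```

>>> jog_arm(
  rows="0 0 0 0 0.7;0 0 0 0 0.6;0 0 0 0 0.5;0 0 0 0 0.4;0 0 0 0 -1;0 0 0 0 -1;0 0 0 0 -1;0 0 0 0 -1",
)

```text
t: 20.1
ee_pos: [546.4, -153.8, 22.8]
tcp_rot: [0.0, 0.999, 0.038, 0.0]
ft_force: [-0.2, -0.8, 0.3]
width: 65.9
grip_force: 20.0
```

>>> jog_arm(
  rows="0 0 -0.1 0 -1;0 0 -0.2 0 -1;0 0 -0.4 0 -1;0 0 -0.4 0 -1;0 0 -0.4 0 -1;0 0 0 0 -1;0 0 0 0 -1",
)

```text
t: 20.68
ee_pos: [547.1, -153.9, 61.7]
tcp_rot: [0.0, 0.999, 0.038, 0.001]
ft_force: [0.2, 0.3, -1.4]
width: 65.8
grip_force: 20.0
```

```bash
python3 plan.py 557.5 -3.4 60 4.4
```

```text
t 20.68 tcp [ 547.1 -153.9   61.7] yaw 4.41 w 65.8 F [ 0.2  0.3 -1.4] g 20.0
turn 0.0 shift units [ 0.88 -5.97  0.07] rows>= 6.0 q6 deg 66.4
```

>>> jog_arm(
  rows="0 0 0 0.35 -1;0.05 -0.4 0 0 -1;0.1 -0.8 0 0 -1;0.1 -0.9 0 0 -1;0.1 -1 0 0 -1;0.1 -1 0 0 -1;0.1 -0.9 0 0 -1;0.1 -0.6 0 0 -1;0 -0.3 0 0 -1;0 0 0 0 -1;0 0 0 0 -1;0 0 0 0 -1",
)

```text
t: 21.68
ee_pos: [556.4, -6.3, 59.9]
tcp_rot: [0.0, 1.0, 0.02, -0.0]
ft_force: [-0.1, 0.3, -1.5]
width: 65.6
grip_force: 20.0
```

```bash
python3 plan.py 557.5 -3.4 15 2.3
python3 - <<'E'
from workcell import vision
import pickle,cv2
from crop import crop
d={n:vision.read_camera(n) for n in("top","scene")}
pickle.dump(d,open("v6.pkl","wb"))
E
```

```text
t 21.68 tcp [556.4  -6.3  59.9] yaw 2.29 w 65.6 F [-0.1  0.3 -1.5] g 20.0
turn -0.0 shift units [ 0.05 -0.12  1.8 ] rows>= 1.8 q6 deg 83.6
```

>>> jog_arm(
  rows="0.04 -0.12 0.3 0 -1;0 0 0.5 0 -1;0 0 0.4 0 -1;0 0 0.3 0 -1;0 0 0 0 -1;0 0 0 0 -1;0 0 0 0 -1",
)

```text
t: 22.37
ee_pos: [557.6, -2.6, 22.7]
tcp_rot: [0.0, 1.0, 0.02, 0.0]
ft_force: [1.2, -0.2, -1.4]
width: 65.4
grip_force: 20.0
```

```bash
python3 plan.py 557.5 -3.4 13 2.3
```

```text
t 22.37 tcp [557.6  -2.6  22.7] yaw 2.31 w 65.4 F [ 1.2 -0.2 -1.4] g 20.0
turn 0.0 shift units [-0.01  0.03  0.39] rows>= 0.4 q6 deg 83.9
```

>>> jog_arm(
  rows="0 0.03 0.12 0 -1;0 0 0.1 0 -1;0 0 0.08 0 -1;0 0 0.05 0 -1;0 0 0 0 -1;0 0 0 0 -1;0 0 0 0 -1",
)

```text
t: 22.95
ee_pos: [557.6, -3.3, 14.0]
tcp_rot: [-0.0, 1.0, 0.02, 0.0]
ft_force: [-0.2, -0.4, -1.9]
width: 65.9
grip_force: 20.0
```

>>> jog_arm(
  rows="0 0 0.02 0 -1;0 0 0.02 0 -1;0 0 0 0 -1;0 0 0 0 -1",
)

```text
t: 23.28
ee_pos: [557.5, -3.3, 12.9]
tcp_rot: [-0.0, 1.0, 0.02, -0.0]
ft_force: [1.2, -0.4, -1.4]
width: 65.9
grip_force: 20.0
```

>>> jog_arm(
  rows="0 0 0.02 0 -1;0 0 0 0 -1;0 0 0 0 -1",
)

```text
t: 23.53
ee_pos: [557.6, -3.3, 12.8]
tcp_rot: [0.0, 1.0, 0.02, 0.0]
ft_force: [-0.9, 0.0, 1.4]
width: 66.1
grip_force: 20.0
```

>>> jog_arm(
  rows="0 0 0.02 0 -1;0 0 0 0 -1;0 0 0 0 -1",
)

```text
t: 23.78
ee_pos: [557.6, -3.3, 12.7]
tcp_rot: [0.0, 1.0, 0.02, 0.0]
ft_force: [-3.5, 0.7, 5.4]
width: 66.0
grip_force: 20.0
```

>>> jog_arm(
  rows="0 0 -0.03 0 -1;0 0 0 0 0.5;0 0 0 0 0.6;0 0 0 0 0.8;0 0 0 0 1;0 0 0 0 1;0 0 -0.4 0 1;0 0 -0.8 0 1;0 0 -1 0 1;0 0 -1 0 1;0 0 -0.5 0 1;0 0 0 0 1",
)

```text
t: 24.78
ee_pos: [559.6, -3.5, 109.8]
tcp_rot: [0.0, 1.0, 0.02, 0.004]
ft_force: [0.3, 0.5, -0.0]
width: 87.8
grip_force: 0.0
```

```bash
python3 plan.py 531.5 -251 120 4.8
```

```text
t 24.78 tcp [559.6  -3.5 109.8] yaw 2.31 w 87.8 F [ 0.3  0.5 -0. ] g 0.0
turn -0.41 shift units [-1.95  9.77 -0.41] rows>= 9.8 q6 deg 83.9
```

>>> jog_arm(
  rows="0 0 -0.1 -0.41 1;-0.2 0.9 0 0 1;-0.2 1 0 0 1;-0.2 1 0 0 1;-0.2 1 0 0 1;-0.2 1 0 0 1;-0.2 1 0 0 1;-0.2 1 0 0 1;-0.2 1 0 0 1;-0.2 0.9 0 0 1;-0.1 0.9 0 0 1;0 0 0 0 1",
)

```text
t: 25.78
ee_pos: [529.0, -252.3, 105.5]
tcp_rot: [0.0, 0.999, 0.04, -0.001]
ft_force: [1.2, 0.1, 0.8]
width: 87.6
grip_force: 0.0
```

```bash
python3 plan.py 531.5 -251 41 4.8
python3 - <<'E'
from workcell import vision
import pickle,cv2,numpy as np
from crop import crop
d={n:vision.read_camera(n) for n in("top","scene")}
pickle.dump(d,open("v7.pkl","wb"))
crop(d["scene"]["color"],125,125,80,100,5,"a.png");crop(d["scene"]["color"],220,205,80,70,5,"b.png");crop(d["top"]["color"],255,165,60,50,5,"c.png")
a,b,c=[cv2.imread(x) for x in("a.png","b.png","c.png")]
m=np.zeros((600,800,3),np.uint8);m[:500,:400]=a;m[:350,400:]=b;m[350:600,400:700]=c
cv2.imwrite("pics/h7.png",m)
E
```

```text
t 25.78 tcp [ 529.  -252.3  105.5] yaw 4.56 w 87.6 F [1.2 0.1 0.8] g 0.0
turn -0.04 shift units [ 0.1  -0.04  2.58] rows>= 2.6 q6 deg 56.7
```

View pics/h7.png

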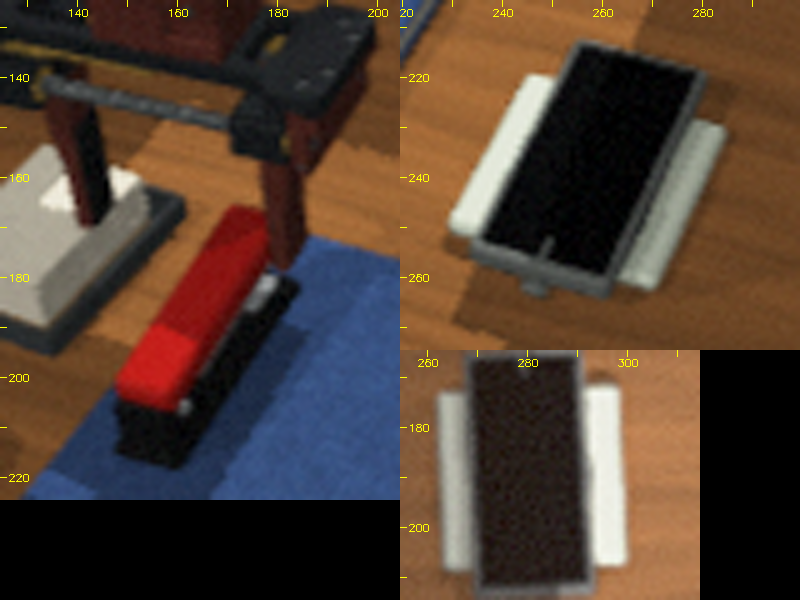

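The phone lies face up on the pad. I've used all 14 pictures, so the remaining checks are numeric: phone centring, and the stapler cover from red masks in both views.

```bash
python3 - <<'E'
import fit
from fit import *
C['b']=('scene',220-80,205,5); C['b']=('scene',140,205,5)
def go(L,W,z,obs):
    O=[(sx,sy)+px(c,u,v) for c,sx,sy,u,v in obs]
    f=lambda p:np.concatenate([proj(rect([p[0],p[1],z,p[2]],L,W,o[0],o[1]),o[2])[0]-o[3] for o in O])
    r=least_squares(f,[540,0,0],x_scale=[10,10,.1]);print(r.x[:2].round(1),np.degrees(r.x[2]).round(1),r.fun.round(1))
go(138,66,22,[('b',-1,-1,580,42),('b',-1,1,706,72),('b',1,1,607,283),('b',1,-1,476,238)])
go(100,100,8.5,[x for x in fit.T['charger'][2] if x[0]=='c4'])
go(100,100,8.5,[x for x in fit.T['charger'][2] if x[0]=='c3'])
v=pickle.load(open("v5.pkl","rb")); res={}
for n,(x0,y0,x1,y1) in {'top':(355,160,392,228),'scene':(140,160,190,215)}.items():
    rgb=v[n]["color"][y0:y1,x0:x1].astype(int); m=((rgb[...,0]>90)&(rgb[...,0]-rgb[...,1]>70)&(rgb[...,1]<70)).astype(np.uint8)
    k,l,s,c=cv2.connectedComponentsWithStats(m);i=1+np.argmax(s[1:,4]); pts=np.argwhere(l==i)[:,::-1]+[x0,y0]
    rr=cv2.minAreaRect(pts.astype(np.float32)); print(n,s[i],rr); 
    # on plane z: back-project the mask outline rectangle
    cam=v[n];
    for z in(60,70):
        K=np.linalg.inv(cam["camera_matrix"]); Cw=-cam["R"].T@cam["t"]
        D=(cam["R"].T@K@np.c_[pts,np.ones(len(pts))].T).T; X=Cw+D*((z-Cw[2])/D[:,2])[:,None]
        q=cv2.minAreaRect(X[:,:2].astype(np.float32)); print('  z',z,np.round(q[0],1),np.round(q[1],1),round(q[2],1))
E
python3 plan.py 531.5 -251 41 4.8
```

```text
[557.7  -0.8] 2.2 [-0.2 -1.9  1.2 -0.8  0.7  0.7 -1.6  1.5]
t 25.88 tcp [ 529.7 -249.1  105.9] yaw 4.68 w 87.5 F [ 0.  -0.   0.3] g 0.0
turn -0.02 shift units [0.07 0.08 2.6 ] rows>= 2.6 q6 deg 56.8Traceback (most recent call last):
  File "<stdin>", line 9, in <module>
AttributeError: 'function' object has no attribute 'T'
```

Run:
```python
from fit import *
def go(L,W,z,obs):
    O=[(sx,sy)+px(c,u,v) for c,sx,sy,u,v in obs]
    f=lambda p:np.concatenate([proj(rect([p[0],p[1],z,p[2]],L,W,o[0],o[1]),o[2])[0]-o[3] for o in O])
    r=least_squares(f,[540,0,0],x_scale=[10,10,.1]);print(r.x[:2].round(1),np.degrees(r.x[2]).round(1),r.fun.round(1))
for k in('c3','c4'): go(100,100,8.5,[x for x in T['charger'][2] if x[0]==k])
v=pickle.load(open("v5.pkl","rb"))
for n,(x0,y0,x1,y1) in {'top':(355,160,392,228),'scene':(140,160,190,215)}.items():
    rgb=v[n]["color"][y0:y1,x0:x1].astype(int); m=((rgb[...,0]>90)&(rgb[...,0]-rgb[...,1]>70)&(rgb[...,1]<70)).astype(np.uint8)
    k,l,s,c=cv2.connectedComponentsWithStats(m);i=1+np.argmax(s[1:,4]); pts=np.argwhere(l==i)[:,::-1]+[x0,y0]
    cam=v[n]; K=np.linalg.inv(cam["camera_matrix"]); Cw=-cam["R"].T@cam["t"]
    for z in(60,70):
        D=(cam["R"].T@K@np.c_[pts,np.ones(len(pts))].T).T; X=Cw+D*((z-Cw[2])/D[:,2])[:,None]
        q=cv2.minAreaRect(X[:,:2].astype(np.float32)); print(n,s[i].tolist(),'z',z,np.round(q[0],1),np.round(q[1],1),round(q[2],1))
```

```text
[557.9  -4.6] 1.8 [-0.1 -0.3 -0.   0.1  0.2  0.  -0.1  0.2]
[557.1  -2.2] 2.7 [-1.  -0.6  1.  -0.8  0.3  1.6 -0.3 -0.4]
top [13, 12, 17, 47, 536] z 60 [ 530.8 -253.6] [123.8  30.4] 4.7
top [13, 12, 17, 47, 536] z 70 [ 528.7 -251.2] [122.6  30.1] 4.7
scene [8, 6, 33, 41, 521] z 60 [ 527.3 -254. ] [139.2  33.3] 6.8
scene [8, 6, 33, 41, 521] z 70 [ 536.2 -247.5] [137.5  32.9] 6.8
```

```bash
python3 plan.py 530.5 -251.3 41 4.7
```

```text
t 25.88 tcp [ 529.7 -249.1  105.9] yaw 4.68 w 87.5 F [ 0.  -0.   0.3] g 0.0
turn -0.0 shift units [0.03 0.09 2.6 ] rows>= 2.6 q6 deg 56.8
```

>>> jog_arm(
  rows="0.03 0.08 0.3 0 1;0 0 0.7 0 1;0 0 0.7 0 1;0 0 0.5 0 1;0 0 0.2 0 1;0 0 0 0 1;0 0 0 0 1;0 0 0 0 1",
  grip_force=25,
)

```text
t: 26.55
ee_pos: [531.9, -250.9, 48.8]
tcp_rot: [0.0, 0.999, 0.042, 0.001]
ft_force: [-0.0, 0.8, 0.3]
width: 87.7
grip_force: 0.0
```

```bash
python3 plan.py 530.5 -251.3 41 4.7
```

```text
t 26.55 tcp [ 531.9 -250.9   48.8] yaw 4.79 w 87.7 F [-0.   0.8  0.3] g 0.0
turn 0.01 shift units [-0.06  0.01  0.31] rows>= 0.3 q6 deg 56.6
```

>>> jog_arm(
  rows="-0.04 0 0.25 0 1;0 0 0 0 1;0 0 0 0 0.5;0 0 0 0 0;0 0 0 0 -0.1;0 0 0 0 -0.2;0 0 0 0 -1;0 0 0 0 -1;0 0 0 0 -1;0 0 0 0 -1;0 0 0 0 -1",
)

```text
t: 27.47
ee_pos: [530.3, -251.0, 41.4]
tcp_rot: [0.0, 0.999, 0.042, 0.0]
ft_force: [0.5, -2.1, -0.7]
width: 31.2
grip_force: 0.3
```

>>> jog_arm(
  rows="0 0 -0.2 0 -1;0 0 -0.5 0 -1;0 0 -0.7 0 -1;0 0 -0.8 0 -1;0 0 -0.8 0 -1;0 0 -0.8 0 -1;0 0 0 0 -1;0 0 0 0 -1",
)

```text
t: 28.13
ee_pos: [531.0, -251.3, 138.3]
tcp_rot: [0.001, 0.999, 0.042, 0.001]
ft_force: [0.4, 0.5, -3.0]
width: 29.5
grip_force: 24.8
```

```bash
python3 plan.py 468.4 386.2 130 4.8
```

```text
t 28.13 tcp [ 531.  -251.3  138.3] yaw 4.78 w 29.5 F [ 0.4  0.5 -3. ] g 24.8
turn -0.0 shift units [ -0.36 -25.62   0.33] rows>= 25.6 q6 deg 56.6
```

>>> jog_arm(
  rows="0 0 0 0.6 -1;0 -0.4 0 0.55 -1;-0.14 -0.8 0 0 -1;-0.14 -1 0 0 -1;-0.14 -1 0 0 -1;-0.14 -1 0 0 -1;-0.14 -1 0 0 -1;-0.14 -1 0 0 -1;-0.14 -1 0 0 -1;-0.14 -1 0 0 -1;-0.14 -1 0 0 -1;-0.14 -1 0 0 -1",
)

```text
t: 29.13
ee_pos: [503.0, 6.4, 134.3]
tcp_rot: [-0.0, 1.0, -0.019, -0.002]
ft_force: [0.3, -0.4, -2.4]
width: 29.8
grip_force: 24.8
```

>>> jog_arm(
  rows="-0.14 -1 0 0 -1;-0.14 -1 0 0 -1;-0.14 -1 0 0 -1;-0.14 -1 0 0 -1;-0.14 -1 0 0 -1;-0.14 -1 0 0 -1;-0.14 -1 0 0 -1;-0.14 -1 0 0 -1;-0.14 -1 0 0 -1;-0.14 -1 0 0 -1;-0.14 -0.9 0 0 -1;-0.14 -0.8 0 0 -1",
)

```text
t: 30.13
ee_pos: [471.9, 300.2, 134.1]
tcp_rot: [0.001, 1.0, -0.018, -0.001]
ft_force: [0.6, -1.0, -1.9]
width: 29.6
grip_force: 24.8
```

```bash
python3 plan.py 468.4 386.2 100 -2.1
```

```text
t 30.13 tcp [471.9 300.2 134.1] yaw -2.09 w 29.6 F [ 0.6 -1.  -1.9] g 24.8
turn 0.0 shift units [-0.27 -3.43  1.36] rows>= 3.4 q6 deg 121.1
```

>>> jog_arm(
  rows="-0.05 -0.9 0 0 -1;-0.05 -0.8 0 0 -1;0 -0.6 0 0 -1;0 -0.4 0 0 -1;0 0 0 0 -1;0 0 0 0 -1;0 0 0 0 -1",
)

```text
t: 30.72
ee_pos: [473.1, 365.7, 135.7]
tcp_rot: [0.001, 1.0, -0.019, -0.0]
ft_force: [0.2, 0.5, -2.7]
width: 29.6
grip_force: 24.8
```

```bash
python3 plan.py 468.4 386.2 28 -2.1;python3 - <<'E'
from workcell import vision
import pickle
pickle.dump({n:vision.read_camera(n) for n in("top","scene")},open("v8.pkl","wb"))
E
```

```text
t 30.72 tcp [473.1 365.7 135.7] yaw -2.16 w 29.6 F [ 0.2  0.5 -2.7] g 24.8
turn -0.01 shift units [-0.22 -0.81  4.31] rows>= 4.3 q6 deg 126.6
```

>>> jog_arm(
  rows="-0.1 -0.4 0 0 -1;-0.1 -0.4 0 0 -1;0 0 0.4 0 -1;0 0 0.7 0 -1;0 0 0.7 0 -1;0 0 0.6 0 -1;0 0 0.6 0 -1;0 0 0.4 0 -1;0 0 0.3 0 -1;0 0 0 0 -1;0 0 0 0 -1;0 0 0 0 -1",
)

```text
t: 31.82
ee_pos: [469.3, 387.2, 45.0]
tcp_rot: [-0.0, 1.0, -0.019, 0.001]
ft_force: [-0.7, -0.2, -1.5]
width: 29.7
grip_force: 24.8
```

```bash
python3 plan.py 468.4 386.2 26.5 -2.1
```

```text
t 31.82 tcp [469.3 387.2  45. ] yaw -2.13 w 29.7 F [-0.7 -0.2 -1.5] g 24.8
turn -0.0 shift units [-0.04  0.04  0.74] rows>= 0.7 q6 deg 128.4
```

>>> jog_arm(
  rows="-0.03 0.03 0.25 0 -1;0 0 0.2 0 -1;0 0 0.12 0 -1;0 0 0.08 0 -1;0 0 0.04 0 -1;0 0 0 0 -1;0 0 0 0 -1;0 0 0 0 -1",
)

```text
t: 32.48
ee_pos: [468.2, 386.1, 26.7]
tcp_rot: [-0.0, 1.0, -0.019, 0.0]
ft_force: [-0.6, -0.6, -1.8]
width: 30.2
grip_force: 24.8
```

>>> jog_arm(
  rows="0 0 0.03 0 -1;0 0 0 0 -1;0 0 0 0 -1",
)

```text
t: 32.73
ee_pos: [468.2, 386.1, 26.5]
tcp_rot: [-0.0, 1.0, -0.019, 0.0]
ft_force: [-1.7, -1.1, 1.8]
width: 29.6
grip_force: 24.8
```

>>> jog_arm(
  rows="0 0 0 0 -0.2;0 0 0 0 0.2;0 0 0 0 0.6;0 0 0 0 1;0 0 0 0 1;0 0 0 0 1;0 0 -0.4 0 1;0 0 -0.8 0 1;0 0 -1 0 1;0 0 -1 0 1;0 0 -1 0 1;0 0 -1 0 1",
)

```text
t: 33.73
ee_pos: [468.0, 386.0, 158.1]
tcp_rot: [-0.0, 1.0, -0.019, 0.0]
ft_force: [0.3, 0.4, 0.2]
width: 87.9
grip_force: 0.0
```

>>> jog_arm(
  rows="-0.5 0.5 -0.5 0 1;-1 1 -0.5 0 1;-1 1 0 0 1;-1 1 0 0 1;-0.5 1 0 0 1;0 1 0 0 1;0 1 0 0 1;0 1 0 0 1;0 0 0 0 1;0 0 0 0 1;0 0 0 0 1",
)

```text
t: 34.65
ee_pos: [361.3, 202.8, 181.5]
tcp_rot: [-0.0, 1.0, -0.019, 0.0]
ft_force: [0.0, -0.7, -0.3]
width: 87.6
grip_force: 0.0
```

```bash
python3 plan.py
python3 - <<'E'
from workcell import vision
import pickle
from fit import *
v={n:vision.read_camera(n) for n in("top","scene")};pickle.dump(v,open("v9.pkl","wb"))
for n in("top","scene"):
    cx,cy=proj([468,386,50],n)[0].astype(int);w=40;x0,y0=cx-w,cy-w
    rgb=v[n]["color"][y0:y0+2*w,x0:x0+2*w].astype(int); m=((rgb[...,0]>80)&(rgb[...,0]-rgb[...,1]>65)&(rgb[...,1]<60)).astype(np.uint8)
    k,l,s,c=cv2.connectedComponentsWithStats(m);i=1+np.argmax(s[1:,4]); pts=np.argwhere(l==i)[:,::-1]+[x0,y0]
    cam=v[n]; K=np.linalg.inv(cam["camera_matrix"]); Cw=-cam["R"].T@cam["t"]
    D=(cam["R"].T@K@np.c_[pts,np.ones(len(pts))].T).T; X=Cw+D*((52-Cw[2])/D[:,2])[:,None]
    q=cv2.minAreaRect(X[:,:2].astype(np.float32)); print(n,s[i].tolist(),np.round(q[0],1),np.round(q[1],1),round(q[2],1))
# cup, phone, notes, book unchanged? scene difference to earlier pictures in their regions
v3,v7=[pickle.load(open(f"v{i}.pkl","rb"))["scene"]["color"].astype(int) for i in(3,7)]
s=v["scene"]["color"].astype(int)
for k,o,(x,y,w,h) in(('cup',v3,(325,225,60,55)),('phone',v7,(225,208,65,58)),('notes',v7,(100,170,40,30)),('book',v7,(160,200,70,45))):
    print(k,np.abs(s-o)[y:y+h,x:x+w].mean().round(1))
E
```

```text
t 34.65 tcp [361.3 202.8 181.5] yaw -2.15 w 87.6 F [ 0.  -0.7 -0.3] g 0.0
top [37, 18, 13, 11, 90] [513.3 380.3] [30.  26.6] 89.3
scene [29, 18, 26, 48, 658] [470.5 387.8] [ 28.8 137.6] 86.6
cup 2.4
phone 6.9
notes 3.3
book 5.7
```

Run:
```python
import pickle,cv2,numpy as np
a,b=[cv2.cvtColor(pickle.load(open(f"v{i}.pkl","rb"))["scene"]["color"],cv2.COLOR_RGB2GRAY).astype(np.float32)[205:265,225:290] for i in(7,9)]
print(cv2.phaseCorrelate(a,b,cv2.createHanningWindow((65,60),cv2.CV_32F)))
from workcell import env
print(env.finish_job())
```

```text
((0.07621092962688181, 0.09379982571688927), 0.9193109649199026)
the job is handed in; nothing more can be done
None
```

The pile is off the book and the job is handed in at about 35 s of the 122 s allowed: the cup is upright on the cork coaster, the note block in its holder, the phone face up on the charging pad (within about 3 mm of centre) and the stapler in the tray (the stapler checked only by measurement in one camera view).

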